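# Put the labelling supplies away

### The arm

A 6-joint arm with a two-finger parallel gripper is mounted at the origin on a cart in front of the work surface, level with it; the furniture and walls round the work are solid. World frame = base frame: x ahead of the robot, y to its left, z up, the work surface at z = 0. Lengths are in mm, angles in rad, forces in N, time in s.
With the tool pointing down it reaches from about 300 to 775 mm from the base axis. Payload 14.6 kg.
Tool frame: the origin (TCP) lies at the very end of the fingers, on their centre line; the grasp point (between the pads) lies 19 mm behind it; z points along the fingers, y is the direction in which the jaws open and shut (so a half turn about z gives the same grasp; the last joint's range is limited). The gripper opens to 94 mm and grips with 3 to 60 N. Pads are 16 mm wide; open, the fingers measure 119 mm over their backs; the gripper's body (75 mm by 177 mm) begins 78 mm behind the grasp point.
Start: joints at [1.054, 0.3, 1.521, -0, 1.321, -0.067], TCP at [239.128, 495.285, 205.446] pointing down, gripper open.
Joint ranges: [-3.03, 3.03], [-0.79, 2.21], [0.23, 2.52], [-1.04, 4.18], [0, 3.07], [-2.55, 2.55]. Speed limits (rad/s): [2.22, 2.22, 2.57, 3.14, 3.14, 3.14].

### API

Orientations are given as [roll, pitch, yaw] about the fixed x, y, z axes, in that order (R = Rz(yaw) Ry(pitch) Rx(roll)).
In Python, from cell import manip gives the robot as it stands.
- The arm moves only by the shell command python3 -m inch 'ROWS' [FORCE]. ROWS is a JSON object of lists of equal length, an entry for each row: "grip": the opening, from -1 (shut) to 1 (fully open), so that 0 is half open; "travel": the shift along the world's x, y, z in cm, a list of three; "turn": the turn, a rotation vector about the world's x, y, z in degrees, a list of three. A call has 1 to 10 rows; each row is the pose to reach, as a shift and turn from the pose measured when the call began; what a row does not reach only later rows make up. A row lasts 1/8 s, in which the tool goes at most 62.5 mm and 10.7 degrees, less where a joint would pass 70% of its speed; a pose out of reach is approached as far as the arm can. A call with a gripper value outside its range is refused whole. The fingers move at their own pace and stop on an object; FORCE is the grip in N (left out, the last holds). Time passes only in rows, so rows that repeat a pose let the fingers close. It gives the time, the measured TCP pose, the force and the opening at its end, in the units of the state.
- manip.read_state(): the state, without advancing time (a new reading comes with each control period).
- manip.camera(name): name is "scene" or "side" or "wrist"; returns (picture, depth): 420x560x3 uint8, red, green, blue; 420x560 float32, mm along the optical axis (not along the pixel's ray), 0 where there is no reading.
- manip.calibration(name): a dict with "fx", "fy", "cx", "cy" (pixels), "world_from_camera" (4x4, takes a point from camera to world coordinates). Camera axes: x right, y up, looking along -z (the intrinsics and any distortion apply to the point x, -y, -z); pixel columns grow to the right and rows downward; lengths in mm; the calibration is good to about 2 mm. A picture is of the moment at which its call begins: read the wrist's pose just before it. calibration takes no time and is no camera call; for the wrist camera it gives the pose at the moment of the call.
- manip.sign_off(): hands the job in, once; it reports no verdict.
Trained networks look in the newest picture that a camera, given by its name, has taken for a name from the list of things; names that differ only in an ending like _2 or _b are one class to them, and where a whole thing is asked for, a point or a joint stands for the part that bears it (a point fixed in the world has none). Each returns a list of dicts, best first, with "p" (0 to 1); they miss things now and then, are a little off and sometimes report something else, mostly with a low value. They report only what shows in the picture. A call takes as long as a camera call. They do not tell look-alikes from the thing itself.
- manip.look_for(camera, label): "bbox" ([left, top, right, bottom] in pixels, round what is visible of it).
The state is a dict: "clock": time; "joints": joint angles; "qd": joint speeds; "effort": joint torques, N m; "eef_pos": TCP position; "eef_rot": TCP orientation; "wrist_force": force on the tool from outside, world axes, zero at the start; "moment": the same for the moment, N m; "finger_gap": finger opening in mm.
Only numpy, scipy, OpenCV 4.12 (cv2) and the standard library are available. Lean on these libraries where they do the work, as an engineer would, in place of code of your own. Each camera call takes 0.05 s, during which the arm holds its last target.

### The job

Put the labelling supplies away: stand each sticker roll upright in the middle of the round mat of its size (larger roll on the larger mat, smaller on the smaller), and lay the stack of size cards flat inside the rim of the tub. Then set the lid on the tub over the cards and press it down until both catches snap over it and it lies fully home. Leave the pen and scissors where they are.

Things in the scene. Friction and masses are not known exactly. Their poses are not given: they have to be found in the camera images.
- roll_large_mid (a point): the larger sticker roll, a solid upright cylinder 63 mm across and 28 mm high, brown side and green top, standing on the table or mat; this point is its centre, 14 mm above its underside; z is its axis (upright)
- roll_small_mid (a point): the smaller sticker roll, a solid upright cylinder 53 mm across and 28 mm high, white side and red top; this point is its centre, 14 mm above its underside; z is its axis (upright)
- cards_mid (a point): the banded stack of grey size cards, a flat block 65 (its x) x 90 (its y) x 21 (z) mm, loose in one piece; this point is its centre, 10.5 mm above its underside; it is grasped across its 65 mm x side
- lid_handle (a point): the tub's grey lid: hollow dome, open below, 117 (x) x 146 (y) mm over its foot flange (inside 106 x 131 x 24), 27 mm high; on top a rib handle 14 mm thick (x), 60 long (y), 20 high. This point is the handle's centre, 37 mm above the lid's lower edge, 10 mm below the handle's top. Its x and y go along the tub's x and y; half a turn makes no difference
- mat_large: the larger round black rubber mat, fixed, 88 mm across, 4 mm thick, flat, with an outline ring of 69 mm moulded on it; origin at the centre of its underside, on the table
- mat_small: the smaller round black rubber mat, fixed, 66 mm across, 4 mm thick, flat, with an outline ring of 57 mm moulded on it; origin at the centre of its underside, on the table
- tub: grey card tub, fixed: plate 122 (x) x 174 (y) mm, 4 mm thick, with a rim 15 mm above the plate, leaning inward so that the lid finds its place from 7 mm off. Inside the rim's top about 80 x 105 mm for the cards, their 65 mm side along x; both long rim sides have a 54 mm gap in the middle for fingers. Origin at its centre, on the table. The lid at home lies on the plate (handle point 41 mm above the table)
- catch_l (a joint): black sprung catch at the tub's +y end (its twin is at the -y end), 71 to 83 mm from the centre, top 21 mm above the table; 0 = in, grows outward in m (to 0.007). Laid on loosely, the lid rides on the catches some 6 to 8 mm too high; pushed straight down on its handle with some 5 to 15 N it snaps under both and they spring back
- pen: bystander: a ballpoint pen, 145 mm long (y), lying on the table in front of the clamp and crate; origin at the centre of its underside
- scissors: bystander: scissors with blue handles, 87 x 199 (y) mm, lying right beyond the printer; origin at the centre of the underside
Not all that is in view belongs to the job. What is shaped like the part that bears roll_large_mid but purple is not meant.

How it is judged:
By the outcome, as a careful person would: the job done as asked, in the order asked, and still so for the second after the job is handed in, with the robot touching nothing.
It also fails if it takes over 106 s, if anything falls off the work surface, if the arm or the gripper's body presses on something with over 40 N, if the wrist force passes 120 N, or if a joint passes its speed limit or range.

## Working session

There is one attempt and no reset: what is moved stays moved. The work goes in short steps, Python scripts to look and compute and a shell command to move; the robot and the scene stay as the last step left them, time stands still between calls to the robot, and variables do not carry over. Pictures are saved under pics/ and viewed, and the job is handed in when it is done.

```bash
ls; mkdir -p pics; cat > h.py <<'E'
import numpy as np, cv2, json
from cell import manip
from scipy.spatial.transform import Rotation as R
def snap(name,fn=None):
    s=manip.read_state(); c=manip.calibration(name); im,d=manip.camera(name)
    if fn: cv2.imwrite('pics/'+fn,im[:,:,::-1])
    np.savez('/tmp/%s.npz'%name,im=im,d=d,T=np.array(c['world_from_camera']),k=[c['fx'],c['fy'],c['cx'],c['cy']])
    return im,d,c
def cloud(d,c):
    T=np.array(c['world_from_camera']); h,w=d.shape
    u,v=np.meshgrid(np.arange(w),np.arange(h))
    X=(u-c['cx'])/c['fx']*d; Y=-(v-c['cy'])/c['fy']*d
    P=np.stack([X,Y,-d,np.ones_like(d)],-1)@T.T
    P=P[...,:3]; P[d<=0]=np.nan
    return P
E
python3 - <<'E'
from h import *
s=manip.read_state(); print(s)
for n in ['scene','side','wrist']:
    im,d,c=snap(n,n+'0.png'); print(n,c)
    for l in ['roll_large_mid','roll_small_mid','cards_mid','lid_handle','mat_large','mat_small','tub','catch_l','pen','scissors']:
        print(l,[( [int(x) for x in r['bbox']],round(r['p'],2)) for r in manip.look_for(n,l)][:4])
E
```

```text
pics
{'clock': 0.0, 'joints': array([ 1.05438767e+00,  3.00461987e-01,  1.52159432e+00,  3.29078411e-05,
        1.32069393e+00, -6.66057310e-02]), 'qd': array([ 1.09215996e-03,  8.07120503e-04, -2.57082785e-04,  4.31110943e-05,
        5.39558022e-04,  1.07888099e-03]), 'effort': array([-1.12049293e-03, -5.31815064e+01, -3.52725792e+01,  7.07434723e-02,
        2.44842202e-02, -1.25744891e-04]), 'eef_pos': array([238.99931184, 495.06199838, 204.88572827]), 'eef_rot': array([-3.14043975e+00, -1.08848796e-04,  2.69178150e+00]), 'wrist_force': array([-0.79050594,  0.56964174, -0.22264785]), 'moment': array([ 0.02226023,  0.01078055, -0.03294683]), 'finger_gap': 93.67396277405678}
scene {'fx': 461.424146910935, 'fy': 461.424146910935, 'cx': 276.2555311508051, 'cy': 206.50569951380993, 'world_from_camera': array([[ 6.85416676e-01,  5.68790640e-01, -4.54622028e-01,
        -2.46273421e+00],
       [-7.28146495e-01,  5.33192441e-01, -4.30706980e-01,
        -6.96239950e+02],
       [-2.58107018e-03,  6.26245183e-01,  7.79621901e-01,
         1.02722846e+03],
       [ 0.00000000e+00,  0.000
[... 1328 characters left out ...]
58), ([355, 331, 368, 338], 0.52)]
scissors [([236, 170, 268, 202], 0.9)]
wrist {'fx': 376.18309964146425, 'fy': 376.18309964146425, 'cx': 275.6205050924933, 'cy': 211.32145017906174, 'world_from_camera': array([[ 4.36245578e-01, -8.64992722e-01, -2.47946338e-01,
         1.66995162e+02],
       [ 8.99827610e-01,  4.19276965e-01,  1.20486924e-01,
         5.28991902e+02],
       [-2.62124479e-04, -2.75670848e-01,  9.61252056e-01,
         3.84290245e+02],
       [ 0.00000000e+00,  0.00000000e+00,  0.00000000e+00,
         1.00000000e+00]])}
roll_large_mid []
roll_small_mid []
cards_mid []
lid_handle []
mat_large []
mat_small []
tub []
catch_l []
pen [([108, 398, 167, 420], 0.22)]
scissors []
```

```bash
python3 - <<'E'
import cv2
for n in ['scene','side']:
    im=cv2.imread(f'pics/{n}0.png'); cv2.imwrite(f'pics/{n}0b.png',cv2.resize(im,(800,600),interpolation=cv2.INTER_CUBIC))
im=cv2.imread('pics/scene0.png')[110:330,130:420]; cv2.imwrite('pics/scene0c.png',cv2.resize(im,(791,600),interpolation=cv2.INTER_CUBIC))
im=cv2.imread('pics/side0.png')[110:390,180:400]; cv2.imwrite('pics/side0c.png',cv2.resize(im,(471,600),interpolation=cv2.INTER_CUBIC))
E
```

```text
(no output)
```

View pics/scene0b.png

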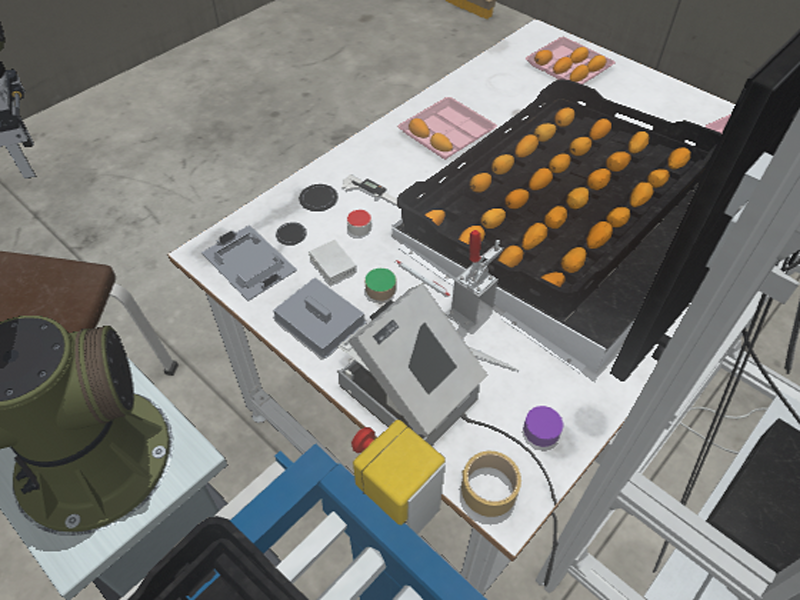

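View pics/scene0c.png

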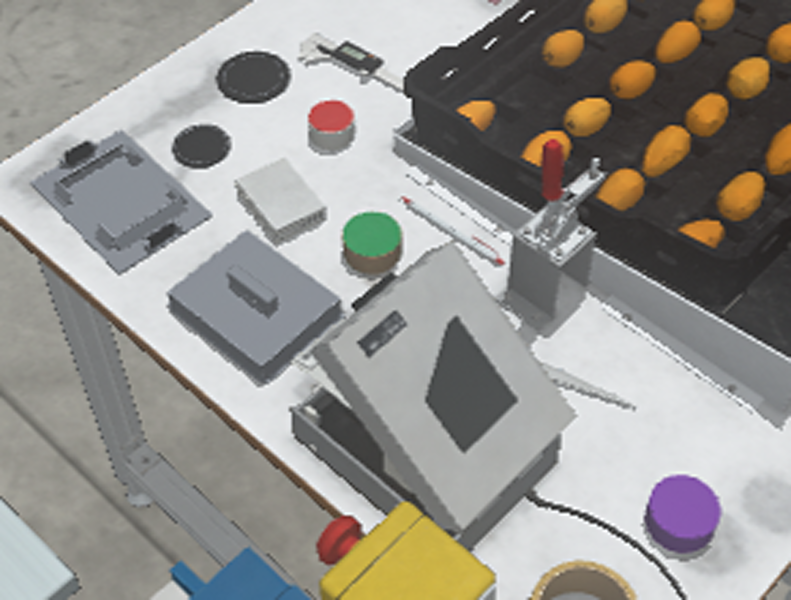

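View pics/side0b.png

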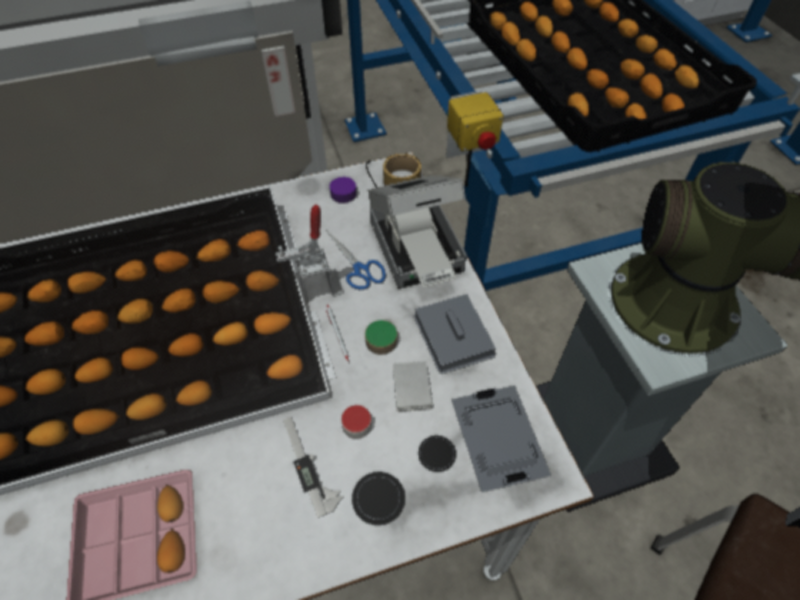

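View pics/side0c.png

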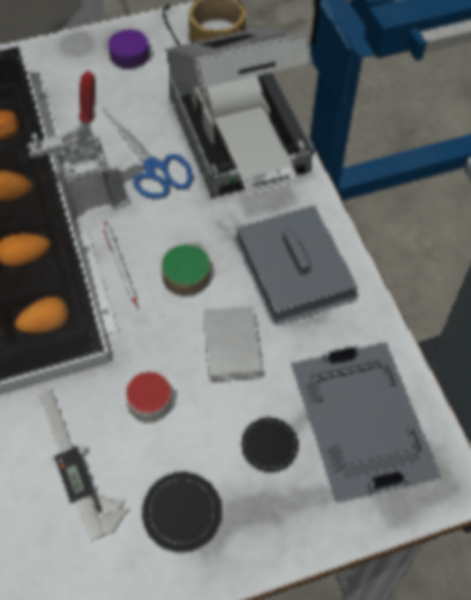

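View pics/wrist0.png

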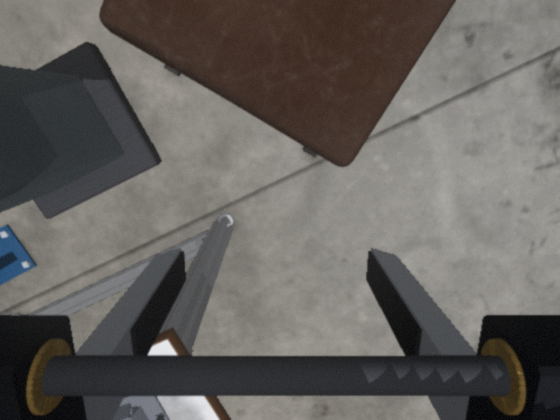

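The scene picture shows two roll candidates of the larger shape: green-topped at scene (265,199) / side (267,236), and purple at (380,298) / (241,133). Green top with brown side fits the description and purple is excluded, so I take the green one. I'll confirm it in a crop and measure the positions.

```bash
cat >> h.py <<'E'
def ortho(P,im,x0,x1,y0,y1,res=1.0):
    H=int((x1-x0)/res);W=int((y1-y0)/res)
    o=np.zeros((H,W,3),np.uint8); z=np.full((H,W),-1e9)
    p=P.reshape(-1,3); c=im.reshape(-1,3); ok=np.isfinite(p[:,0])
    p=p[ok];c=c[ok]
    r=((x1-p[:,0])/res).astype(int); q=((y1-p[:,1])/res).astype(int)
    m=(r>=0)&(r<H)&(q>=0)&(q<W); 
    for a,b,zz,cc in zip(r[m],q[m],p[m,2],c[m]):
        if zz>z[a,b]: z[a,b]=zz;o[a,b]=cc
    return o,z
E
python3 - <<'E'
from h import *
for n in ['scene','side']:
    f=np.load(f'/tmp/{n}.npz'); d=f['d']; c=dict(zip(['fx','fy','cx','cy'],f['k'])); c['world_from_camera']=f['T']
    P=cloud(d,c); im=f['im']
    o,z=ortho(P,im,200,800,-300,500,1)
    m=(o.sum(2)==0).astype(np.uint8)
    print(n,'table z', np.nanmedian(P[...,2][(abs(P[...,2])<15)&(P[...,0]>250)&(P[...,0]<700)]))
    big=cv2.dilate(o,np.ones((3,3))); o[m>0]=big[m>0]
    cv2.imwrite(f'pics/ortho_{n}.png',o[:,:,::-1])
    hsv=cv2.cvtColor(im,cv2.COLOR_RGB2HSV)
    for nm,lo,hi in [('green',(50,100,60),(80,255,255)),('red',(0,120,120),(8,255,255)),('purple',(130,80,60),(155,255,255))]:
        mk=cv2.inRange(hsv,lo,hi)>0
        mk&=(P[...,2]>22)&(P[...,2]<36)
        nn,lab,st,ce=cv2.connectedComponentsWithStats(mk.astype(np.uint8))
        i=1+np.argmax(st[1:,4]); q=P[lab==i]
        (cx,cy),rr=cv2.minEnclosingCircle(q[:,:2].astype(np.float32))
        print(n,nm,ce[i].round(),len(q),q.mean(0).round(1),'circ',round(cx,1),round(cy,1),round(2*rr,1))
E
```

```text
scene table z -0.44314635874366104
scene green [266. 195.] 259 [589.7 -94.6  27.5] circ 589.6 -92.9 64.5
scene red [251. 152.] 138 [683.3  60.   27.3] circ 682.2 59.3 53.9
scene purple [380. 296.] 478 [ 551.4 -515.3   27.5] circ 552.1 -515.3 63.4
side table z 0.37808152859008715
side green [266. 233.] 284 [589.3 -94.7  28.4] circ 589.3 -94.6 57.0
side red [249. 293.] 268 [682.7  59.2  28.3] circ 682.9 59.2 48.5
side purple [239. 130.] 205 [ 553.4 -510.6   28.1] circ 554.4 -512.9 65.1
```

View pics/ortho_scene.png

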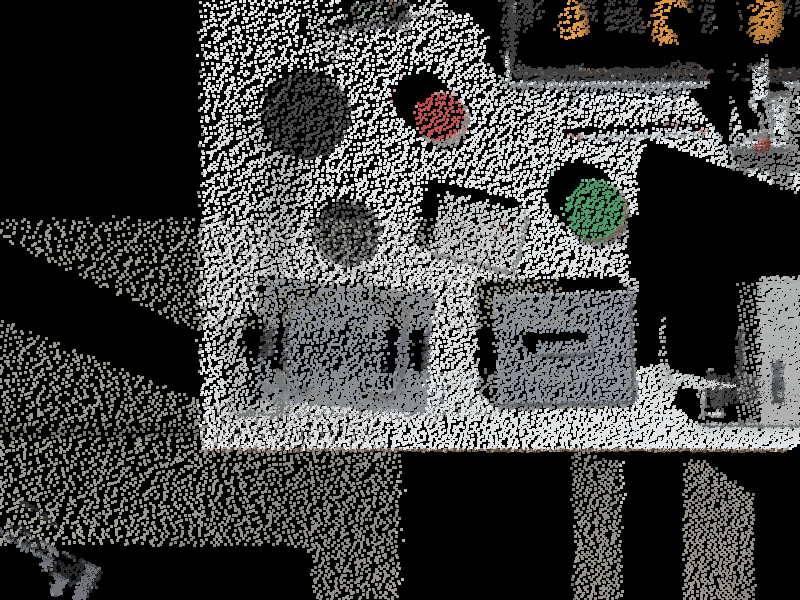

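View pics/ortho_side.png

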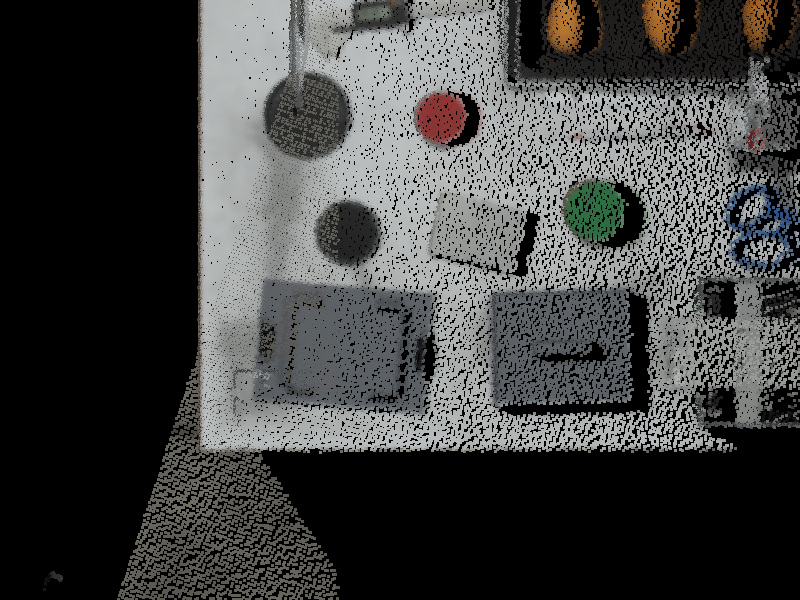

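Crops and orthophotos agree: the green roll is at about (589,-94), the red one at (683,59), the mats at (684,192) and (567,152), the tub near (453,156) and the lid near (450,-65). Next, an overview with the wrist camera.

```bash
python3 - <<'E'
import cv2,numpy as np
im=cv2.imread('pics/scene0.png'); a=cv2.resize(im[175:225,235:295],(480,400),interpolation=cv2.INTER_CUBIC)
b=cv2.resize(im[270,:].reshape(1,-1,3),(1,1)); b=cv2.resize(im[275:325,350:410],(480,400),interpolation=cv2.INTER_CUBIC)
cv2.imwrite('pics/crop_rolls.png',cv2.resize(np.hstack([a,b]),(800,333)))
E
python3 -m inch '{"grip":[1,1,1,1,1,1,1,1,1,1],"travel":[[25,-44.5,14.5],[25,-44.5,14.5],[25,-44.5,14.5],[25,-44.5,14.5],[25,-44.5,14.5],[25,-44.5,14.5],[25,-44.5,14.5],[25,-44.5,14.5],[25,-44.5,14.5],[25,-44.5,14.5]],"turn":[[0,0,25.7],[0,0,25.7],[0,0,25.7],[0,0,25.7],[0,0,25.7],[0,0,25.7],[0,0,25.7],[0,0,25.7],[0,0,25.7],[0,0,25.7]]}'
```

```text
clock: 2.9
eef_pos: [489.9, 48.4, 350.7]
eef_rot: [-3.141, 0.0, 3.137]
wrist_force: [-0.9, -0.5, 0.2]
finger_gap: 93.9
```

View pics/crop_rolls.png

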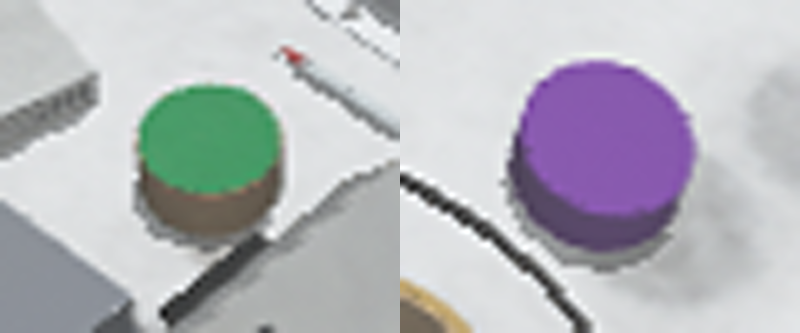

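The crop confirms it: the left roll (scene 266,199) has a green top and brown side, so it's the one meant. The right one (380,298) is all purple, the decoy.

```bash
python3 - <<'E'
from h import *
im,d,c=snap('wrist','wrist1.png'); P=cloud(d,c)
for l in ['roll_large_mid','roll_small_mid','cards_mid','lid_handle','mat_large','mat_small','tub','catch_l','pen','scissors']:
    print(l,[( [int(x) for x in r['bbox']],round(r['p'],2)) for r in manip.look_for('wrist',l)][:3])
print('table', np.nanmedian(P[...,2][abs(P[...,2])<12]))
o,z=ortho(P,im,200,900,-300,500,1)
cv2.imwrite('pics/ortho_w1.png',cv2.resize(o[:,:,::-1],(685,600)))
E
```

```text
roll_large_mid [([150, 210, 199, 260], 0.71)]
roll_small_mid [([264, 275, 300, 312], 0.59)]
cards_mid [([223, 192, 294, 245], 0.9)]
lid_handle [([138, 91, 245, 183], 0.94), ([266, 273, 301, 313], 0.66)]
mat_large [([340, 264, 378, 312], 0.82), ([265, 268, 300, 310], 0.28)]
mat_small []
tub [([285, 89, 426, 182], 0.73)]
catch_l [([404, 128, 418, 153], 0.74)]
pen [([110, 275, 194, 286], 0.78)]
scissors [([0, 196, 89, 248], 0.68), ([151, 212, 202, 258], 0.33)]
table 0.1386679071441108
```

View pics/wrist1.png

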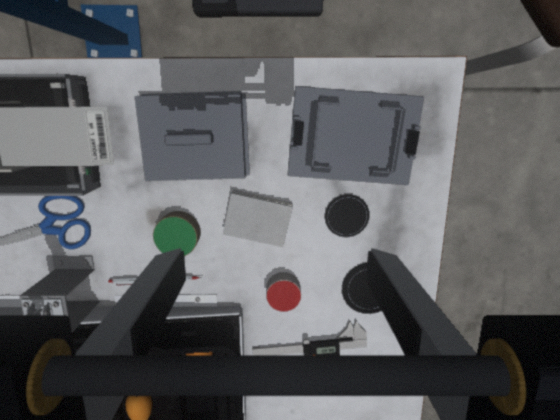

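The wrist view shows everything wanted: lid (191,137), tub (355,137), cards (258,217), green roll (176,236), red roll (284,294), small mat (347,215) and large mat (365,288, partly behind a finger). Next, metric fits in all three views.

```bash
cat >> h.py <<'E'
def load(n):
    f=np.load(f'/tmp/{n}.npz'); c=dict(zip(['fx','fy','cx','cy'],f['k'])); c['world_from_camera']=f['T']
    return f['im'],f['d'],c
def toplane(uv,c,z):
    uv=np.asarray(uv,float).reshape(-1,2); T=np.array(c['world_from_camera'])
    r=np.stack([(uv[:,0]-c['cx'])/c['fx'],-(uv[:,1]-c['cy'])/c['fy'],-np.ones(len(uv))],1)@T[:3,:3].T
    o=T[:3,3]; t=(z-o[2])/r[:,2]; return (o+r*t[:,None])[:,:2]
def rectify(im,c,z,x0,x1,y0,y1,res):
    """ortho image of plane z: row=(x1-x)/res, col=(y1-y)/res"""
    H=int((x1-x0)/res);W=int((y1-y0)/res)
    q,r=np.meshgrid(np.arange(W),np.arange(H)); X=x1-r*res; Y=y1-q*res
    T=np.linalg.inv(np.array(c['world_from_camera'])); p=np.stack([X,Y,np.full_like(X,z),np.ones_like(X)],-1)@T.T
    u=p[...,0]/-p[...,2]*c['fx']+c['cx']; v=-p[...,1]/-p[...,2]*c['fy']+c['cy']
    return cv2.remap(im,u.astype(np.float32),v.astype(np.float32),cv2.INTER_CUBIC)
E
python3 - <<'E'
from h import *
for n in ['scene','side','wrist']:
    im,d,c=load(n)
    a=rectify(im,c,4,380,740,0,260,0.5); cv2.imwrite(f'pics/r4_{n}.png',cv2.resize(a[:,:,::-1],(433,600)))
    g=cv2.cvtColor(a,cv2.COLOR_RGB2GRAY)
    # dark blobs
    m=(g<95).astype(np.uint8); m=cv2.morphologyEx(m,cv2.MORPH_OPEN,np.ones((7,7)))
    m=cv2.morphologyEx(m,cv2.MORPH_CLOSE,np.ones((15,15)))
    cs,_=cv2.findContours(m,cv2.RETR_EXTERNAL,cv2.CHAIN_APPROX_NONE)
    for q in cs:
        A=cv2.contourArea(q)*.25
        if 1500<A<9000:
            (ex,ey),ax,an=cv2.fitEllipse(q); (mx,my),r=cv2.minEnclosingCircle(q)
            print(n,'blob',round(A), 'ell x,y',round(380+360-ey*.5,1),round(260-ex*.5,1),np.array(ax).round()*.5,'enc',round(740-my*.5,1),round(260-mx*.5,1),round(r))
    hsv=cv2.cvtColor(im,cv2.COLOR_RGB2HSV)
E
```

```text
scene blob 3091 ell x,y 564.7 149.6 [61. 65.] enc 565.0 149.9 67
scene blob 5806 ell x,y 682.3 191.3 [84.5 87.5] enc 682.8 191.0 90
side blob 3471 ell x,y 447.8 108.7 [ 79.5 101. ] enc 449.4 112.2 113
side blob 4629 ell x,y 452.3 207.6 [ 75.5 113. ] enc 457.2 210.1 123
side blob 3161 ell x,y 567.0 152.8 [63. 64.] enc 566.9 153.1 65
side blob 2019 ell x,y 679.2 50.6 [46. 57.] enc 680.5 52.8 58
side blob 5772 ell x,y 684.1 193.9 [85.  86.5] enc 683.9 193.8 87
wrist blob 2846 ell x,y 450.9 111.1 [82. 95.] enc 451.2 113.7 108
wrist blob 3179 ell x,y 458.1 199.7 [82.5 95.5] enc 458.0 194.8 109
wrist blob 3293 ell x,y 567.1 149.8 [64.  65.5] enc 567.0 149.3 67
wrist blob 2809 ell x,y 688.9 56.8 [52.5 68. ] enc 689.0 56.8 67
```

```bash
python3 - <<'E'
import cv2,numpy as np
cv2.imwrite('pics/r4_all.png',cv2.resize(np.hstack([cv2.imread(f'pics/r4_{n}.png') for n in ['scene','side','wrist']]),(800,370)))
E
python3 - <<'E'
from h import *
# circles of roll tops z=28, cards top z=21, lid by depth
for n in ['scene','side','wrist']:
    im,d,c=load(n); P=cloud(d,c)
    a=rectify(im,c,28,520,740,-150,110,0.5); hsv=cv2.cvtColor(a,cv2.COLOR_RGB2HSV)
    for nm,lo,hi in [('green',(50,100,50),(85,255,255)),('red',(0,120,90),(9,255,255))]:
        m=cv2.inRange(hsv,lo,hi); 
        if nm=='red': m|=cv2.inRange(hsv,(172,120,90),(180,255,255))
        cs,_=cv2.findContours(m,cv2.RETR_EXTERNAL,cv2.CHAIN_APPROX_NONE); q=max(cs,key=cv2.contourArea)
        (ex,ey),ax,an=cv2.fitEllipse(q); print(n,nm,round(740-ey*.5,1),round(110-ex*.5,1),np.array(ax)*.5)
    for nm,box,zl,zh in [('cards',(510,640,-40,80),14,26),('lid',(370,540,-160,20),21,32),('handle',(370,540,-160,20),38,52),('rim',(380,540,60,260),10,26)]:
        m=(P[...,0]>box[0])&(P[...,0]<box[1])&(P[...,1]>box[2])&(P[...,1]<box[3])&(P[...,2]>zl)&(P[...,2]<zh)
        q=P[m]; 
        if nm=='cards': # exclude green roll
            nn,lab=cv2.connectedComponents(m.astype(np.uint8)); k=np.argmax(np.bincount(lab[lab>0])); q=P[lab==k]
        if len(q)<5: print(n,nm,'none');continue
        r=cv2.minAreaRect(q[:,:2].astype(np.float32)); print(n,nm,len(q),'c',np.round(r[0],1),'sz',np.round(r[1],1),'ang',round(r[2],1),'z',np.median(q[:,2]).round(1))
    m=(P[...,0]>640)&(P[...,2]>30)&(P[...,1]>-300)&(P[...,1]<260)&(P[...,0]<900)&(P[...,2]<200)
    print(n,'crate zmax',np.percentile(P[m][:,2],[50,95,99]) if m.any() else None, P[m][:,0].min() if m.any() else 0)
E
```

```text
scene green 589.7 -94.9 [58.14574814 58.37459946]
scene red 682.6 59.5 [47.36377716 47.58021545]
scene cards 510 c [568.4  22.1] sz [93.4 64.5] ang 77.1 z 20.4
scene lid 1532 c [468.7 -61.2] sz [145.2 145.4] ang 1.4 z 26.1
scene handle 110 c [ 445.  -100.9] sz [127.5  28.3] ang 76.6 z 45.2
scene rim 296 c [452.7 155.7] sz [172.3  94.5] ang 85.1 z 15.3
scene crate zmax [ 59.16825076 121.16170531 172.29745783] 646.6183203739151
side green 589.2 -95.2 [55.98118973 56.69602585]
side red 682.5 59.0 [46.3140831  47.57733154]
side cards 764 c [567.4  23.1] sz [91.8 63.1] ang 77.3 z 20.9
side lid 1603 c [468.9 -57.9] sz [145.3 149.3] ang 1.6 z 26.6
side handle 116 c [443.9 -95.4] sz [128.5  58.2] ang 89.8 z 46.6
side rim 467 c [454.7 156.9] sz [169.8  98.7] ang 84.3 z 15.5
side crate zmax [ 54.72226235 115.99745459 166.01607527] 649.3097863682123
wrist green 588.4 -96.8 [52.94467926 59.59288788]
wrist red 683.8 57.0 [48.20245361 48.3765831 ]
wrist cards 2686 c [569.  20.] sz [89.1 64. ] ang 77.6 z 21.1
wrist lid 8313 c [469.2 -57.6] sz [143.7 150.6] ang 1.3 z 26.7
wrist handle 541 c [452.9 -64.8] sz [14.1 59.7] ang 1.4 z 46.3
wrist rim 1569 c [454.7 154.3] sz [171.5  97.2] ang 85.4 z 16.2
wrist crate zmax [ 60.54616825  99.38178768 103.17155725] 648.7682423933592
```

View pics/r4_all.png

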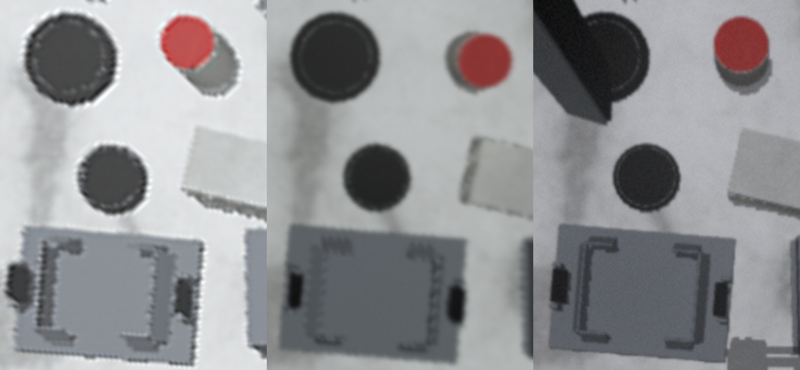

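Views agree to 2–3 mm. Start with the small roll: go above it, then down, then grip.

```bash
python3 -m inch '{"grip":[1,1,1,1,1,1,1,1],"travel":[[10,0.5,-10],[19.3,1.0,-20],[19.3,1.0,-27],[19.3,1.0,-27],[19.3,1.0,-27],[19.3,1.0,-27],[19.3,1.0,-27],[19.3,1.0,-27]],"turn":[[0,0,0],[0,0,0],[0,0,0],[0,0,0],[0,0,0],[0,0,0],[0,0,0],[0,0,0]]}' 20; python3 - <<'E'
from h import *
im,d,c=snap('wrist','wrist2.png')
E
```

```text
clock: 4.45
eef_pos: [682.2, 60.7, 82.0]
eef_rot: [3.142, 0.002, 3.141]
wrist_force: [0.2, -0.7, 0.1]
finger_gap: 94.0
```

View pics/wrist2.png

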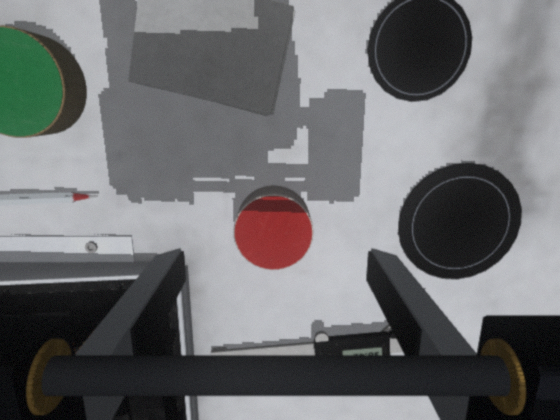

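The wrist view shows the red roll at (273,230), centred between the fingers. The mats' outline rings are clear at (420,46) and (460,220). Now descend and grip.

```bash
python3 - <<'E'
from h import *
im,d,c=load('wrist')
a=rectify(im,c,28,600,760,0,120,0.5); hsv=cv2.cvtColor(a,cv2.COLOR_RGB2HSV)
m=cv2.inRange(hsv,(0,120,60),(9,255,255))|cv2.inRange(hsv,(172,120,60),(180,255,255))
cs,_=cv2.findContours(m,cv2.RETR_EXTERNAL,cv2.CHAIN_APPROX_NONE); q=max(cs,key=cv2.contourArea)
(ex,ey),ax,an=cv2.fitEllipse(q); print('red',round(760-ey*.5,1),round(120-ex*.5,1),np.array(ax)*.5)
a=rectify(im,c,4,500,740,100,260,0.5);g=cv2.cvtColor(a,cv2.COLOR_RGB2GRAY)
m=(g<80).astype(np.uint8); m=cv2.morphologyEx(m,cv2.MORPH_CLOSE,np.ones((9,9)));m=cv2.morphologyEx(m,cv2.MORPH_OPEN,np.ones((9,9)))
cs,_=cv2.findContours(m,cv2.RETR_EXTERNAL,cv2.CHAIN_APPROX_NONE)
for q in cs:
    if cv2.contourArea(q)*.25>1500:
        (ex,ey),ax,an=cv2.fitEllipse(cv2.convexHull(q)); print('mat',round(740-ey*.5,1),round(260-ex*.5,1),np.array(ax)*.5)
E
python3 -m inch '{"grip":[1,1,1,1,1,1],"travel":[[0,-0.15,-4],[0,-0.15,-7],[0,-0.15,-7.7],[0,-0.15,-7.7],[0,-0.15,-7.7],[0,-0.15,-7.7]],"turn":[[0,0,0],[0,0,0],[0,0,0],[0,0,0],[0,0,0],[0,0,0]]}' 20
```

```text
red 683.7 57.5 [49.42778397 49.53325272]
mat 565.6 216.9 [156.1532135  267.07104492]
mat 684.7 190.6 [86.60297394 87.69519043]
clock: 5.25
eef_pos: [682.8, 59.2, 6.6]
eef_rot: [3.141, 0.004, 3.141]
wrist_force: [-0.1, 0.7, -0.4]
finger_gap: 94.2
```

```bash
python3 -m inch '{"grip":[-1,-1,-1,-1,-1,-1,-1,-1],"travel":[[0,0,-0.2],[0,0,-0.2],[0,0,-0.2],[0,0,-0.2],[0,0,-0.2],[0,0,-0.2],[0,0,-0.2],[0,0,-0.2]],"turn":[[0,0,0],[0,0,0],[0,0,0],[0,0,0],[0,0,0],[0,0,0],[0,0,0],[0,0,0]]}' 20
```

```text
clock: 6.25
eef_pos: [682.8, 59.2, 4.6]
eef_rot: [3.141, 0.004, 3.141]
wrist_force: [0.4, -0.9, -0.3]
finger_gap: 52.4
```

```bash
python3 -m inch '{"grip":[-1,-1,-1,-1,-1,-1,-1,-1,-1,-1],"travel":[[0,0,3],[-2,2,5],[-6,5,5],[-10,8,5],[-11.66,9.24,5],[-11.66,9.24,5],[-11.66,9.24,5],[-11.66,9.24,4],[-11.66,9.24,2],[-11.66,9.24,2]],"turn":[[0,0,0],[0,0,0],[0,0,0],[0,0,0],[0,0,0],[0,0,0],[0,0,0],[0,0,0],[0,0,0],[0,0,0]]}' 20
python3 - <<'E'
from h import *
snap('wrist','wrist3.png');snap('side','side3.png');snap('scene','scene3.png')
for n in ['scene','side']:
    im,d,c=load(n); a=rectify(im,c,28+19,500,740,0,260,0.5); cv2.imwrite(f'pics/r3_{n}.png',a[:,:,::-1])
E
```

```text
clock: 7.5
eef_pos: [565.5, 150.9, 22.6]
eef_rot: [-3.141, 0.001, 3.14]
wrist_force: [-0.3, -0.1, 0.2]
finger_gap: 52.3
```

View pics/wrist3.png

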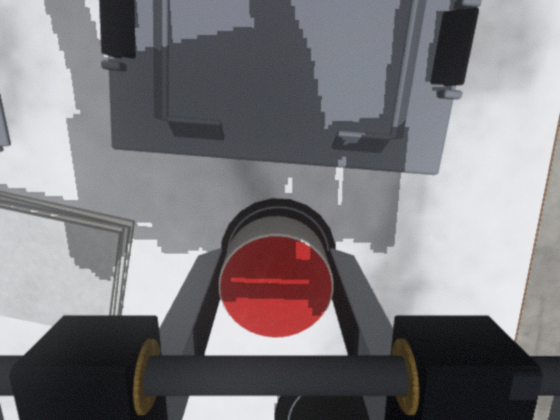

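```bash
python3 -m inch '{"grip":[-1,-1,-1,-1,-1],"travel":[[0.07,0.07,-0.7],[0.07,0.07,-1.35],[0.07,0.07,-1.35],[0.07,0.07,-1.35],[0.07,0.07,-1.35]],"turn":[[0,0,0],[0,0,0],[0,0,0],[0,0,0],[0,0,0]]}' 20
python3 -m inch '{"grip":[1,1,1,1,1,1],"travel":[[0,0,0],[0,0,0],[0,0,0],[0,0,0],[0,0,0],[0,0,0]],"turn":[[0,0,0],[0,0,0],[0,0,0],[0,0,0],[0,0,0],[0,0,0]]}' 20
python3 -m inch '{"grip":[1,1,1,1,1,1],"travel":[[0,0,4],[0,0,8],[0,0,8],[0,0,8],[0,0,8],[0,0,8]],"turn":[[0,0,0],[0,0,0],[0,0,0],[0,0,0],[0,0,0],[0,0,0]]}' 20
python3 - <<'E'
from h import *
snap('wrist','wrist4.png');snap('side','side4.png');snap('scene','scene4.png')
E
```

```text
clock: 8.28
eef_pos: [567.4, 152.2, 11.7]
eef_rot: [3.141, 0.005, 3.141]
wrist_force: [0.5, -0.3, 0.1]
finger_gap: 52.5
clock: 9.02
eef_pos: [567.4, 152.1, 11.7]
eef_rot: [3.141, 0.005, 3.141]
wrist_force: [0.0, -0.4, -0.4]
finger_gap: 93.8
clock: 9.78
eef_pos: [567.1, 152.1, 90.8]
eef_rot: [3.142, 0.004, 3.141]
wrist_force: [0.2, 0.8, -0.4]
finger_gap: 94.2
```

View pics/wrist4.png

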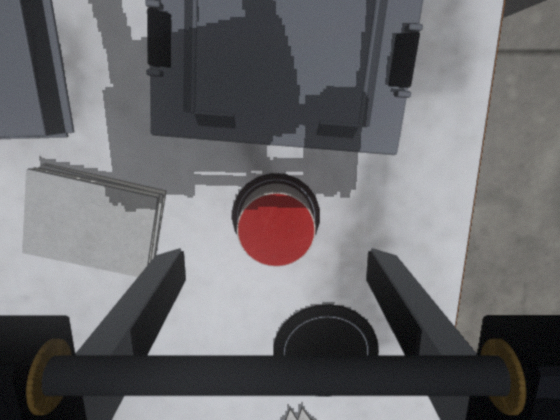

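```bash
cat >> h.py <<'E'
def fitcirc(im,c,z,x,y,r,rng=6,dark_in=True,score=None):
    """fit centre with known radius: sub-mm edges along radial rays"""
    res=0.25; L=r+rng+10
    a=rectify(im,c,z,x-L,x+L,y-L,y+L,res).astype(float)
    g=score(a) if score else a.mean(2)
    g=cv2.GaussianBlur(g.astype(np.float32),(0,0),2)
    cx=cy=0.; 
    for it in range(4):
        pts=[]
        th=np.deg2rad(np.arange(0,360,3)); rr=np.arange(r-rng,r+rng,res)
        for t in th:
            X=x+cx+rr*np.cos(t);Y=y+cy+rr*np.sin(t)
            v=cv2.remap(g,((y+L-Y)/res).astype(np.float32)[None],((x+L-X)/res).astype(np.float32)[None],cv2.INTER_LINEAR)[0]
            dv=np.diff(v)*(1 if dark_in else -1); k=dv.argmax()
            if dv[k]>2.0: pts.append((rr[k],t))
        pts=np.array(pts); 
        if len(pts)<10: return None
        # known-radius lsq with robust weights
        w=np.ones(len(pts)); A=np.c_[np.cos(pts[:,1]),np.sin(pts[:,1])]; b=pts[:,0]-r
        for _ in range(15):
            s=np.linalg.lstsq(A*w[:,None],b*w,rcond=None)[0]; e=b-A@s; w=1/np.maximum(abs(e),0.3)**.5
        cx+=s[0];cy+=s[1]
    return x+cx,y+cy,len(pts),np.median(abs(e))
redsc=lambda a:a[...,0]-a[...,1]
greensc=lambda a:a[...,1]-a[...,0]
E
python3 - <<'E'
from h import *
for n in ['scene','side','wrist']:
    im,d,c=load(n); f=lambda t:np.round(t,2) if t else None
    print(n,'red',f(fitcirc(im,c,32,567,152,26.5,6,False,redsc)),'mat',f(fitcirc(im,c,4,567,151,33,5)),'big mat',f(fitcirc(im,c,4,684,192,44,5)))
    a=rectify(im,c,4,520,720,100,240,0.4); cv2.imwrite(f'pics/r4d_{n}.png',a[:,:,::-1])
cv2.imwrite('pics/r4d.png',cv2.resize(np.hstack([cv2.imread(f'pics/r4d_{n}.png') for n in ['scene','side','wrist']]),(800,381)))
E
```

```text
scene red [567.36 152.61 120.     1.37] mat [5.6548e+02 1.4977e+02 9.4000e+01 4.5000e-01] big mat [6.8292e+02 1.9111e+02 9.1000e+01 5.6000e-01]
side red [565.78 152.43  61.     0.76] mat [5.666e+02 1.522e+02 7.800e+01 3.800e-01] big mat [684.25 193.64 120.     0.7 ]
wrist red [568.51 150.69 120.     1.26] mat [568.45 150.51 120.     0.74] big mat [6.8408e+02 1.9077e+02 8.4000e+01 4.9000e-01]
```

View pics/r4d.png

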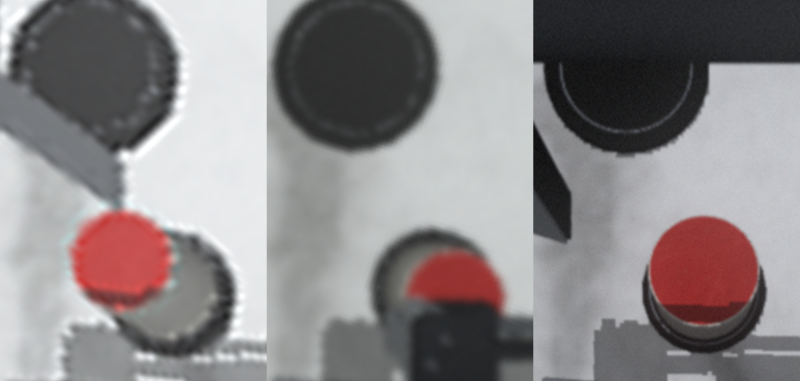

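```bash
python3 -m inch '{"grip":[1,1,1,1,1],"travel":[[5,0,3],[8,-6,6],[8,-7,6],[8,-7,6],[8,-7,6]],"turn":[[0,0,0],[0,0,0],[0,0,0],[0,0,0],[0,0,0]]}' 20
python3 - <<'E'
from h import *
snap('wrist','wrist5.png');snap('side','side5.png')
for n in ['side','wrist']:
    im,d,c=load(n); f=lambda t:np.round(t,2) if t else None
    print(n,'red',f(fitcirc(im,c,32,567,152,26.5,6,False,redsc)),'mat',f(fitcirc(im,c,4,567,151,33,5)),'big mat',f(fitcirc(im,c,4,684,192,44,5)))
    a=rectify(im,c,4,520,720,100,240,0.4); cv2.imwrite(f'pics/r5_{n}.png',a[:,:,::-1])
cv2.imwrite('pics/r5.png',cv2.resize(np.hstack([cv2.imread(f'pics/r5_{n}.png') for n in ['side','wrist']]),(800,571)))
E
```

```text
clock: 10.55
eef_pos: [646.5, 83.2, 150.4]
eef_rot: [3.141, 0.003, 3.141]
wrist_force: [0.9, 0.3, -0.6]
finger_gap: 93.9
side red [567.5  152.11 120.     1.51] mat [5.6659e+02 1.5148e+02 1.2000e+02 5.6000e-01] big mat [684.35 193.57 120.     0.75]
wrist red [568.66 150.77 120.     1.25] mat [5.6791e+02 1.5093e+02 1.2000e+02 4.9000e-01] big mat [6.8481e+02 1.9063e+02 1.0200e+02 2.6000e-01]
```

View pics/r5.png

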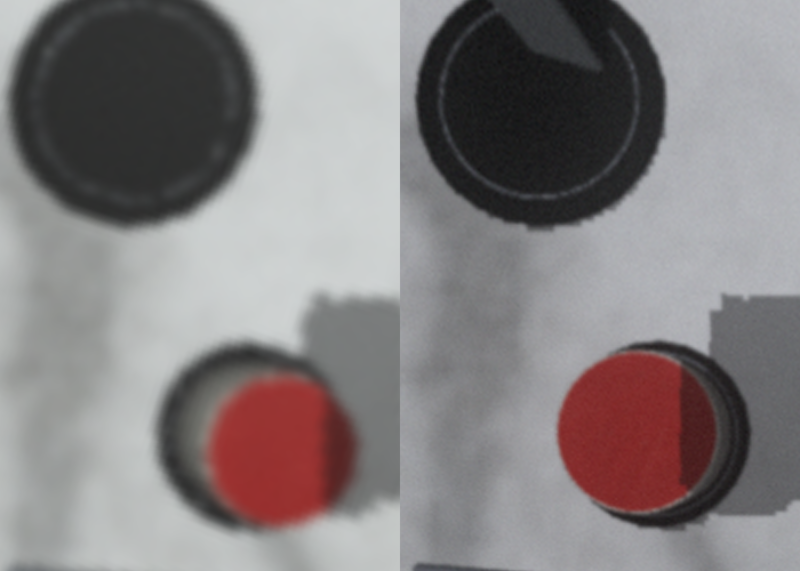

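View pics/wrist5.png

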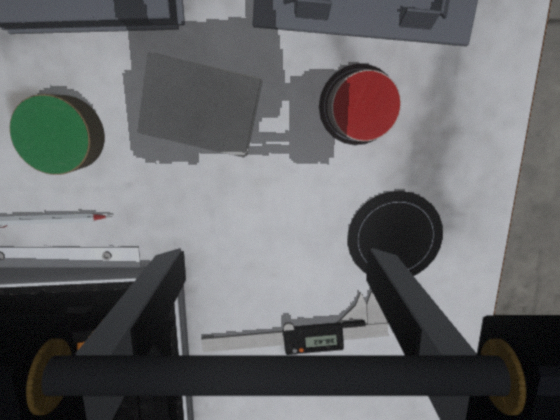

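The small roll is within about 1 mm of its mat centre (side 0.9/0.6, wrist 0.75/-0.2). Before picking the green roll, check the clearance for the gripper body there.

```bash
python3 - <<'E'
from h import *
im,d,c=snap('scene','scene5.png')
for n in ['scene','side']:
    if n=='side': im,d,c=load('side')
    P=cloud(d,c)
    m=(P[...,2]>60)&(P[...,2]<260)&(P[...,0]>480)&(P[...,0]<720)&(P[...,1]>-260)&(P[...,1]<-20)
    q=P[m]; print(n,len(q)); 
    if len(q): 
        for yl in range(-260,-20,30):
            s=q[(q[:,1]>=yl)&(q[:,1]<yl+30)]
            if len(s): print(yl,s.min(0).round(),s.max(0).round())
    print(n,np.round(fitcirc(im,c,28,589,-95,31.5,6,False,greensc),2))
im,d,c=load('wrist'); print(np.round(fitcirc(im,c,28,589,-97,31.5,6,False,greensc),2))
E
```

```text
scene 390
-260 [ 480. -260.   60.] [ 719. -230.  231.]
-230 [ 716. -209.   90.] [ 720. -201.   98.]
-200 [ 716. -200.   85.] [ 720. -171.   99.]
-170 [ 717. -169.   84.] [ 720. -140.   97.]
-140 [ 717. -137.   83.] [ 720. -115.  102.]
-110 [ 717. -107.   94.] [720. -83. 103.]
-80 [717. -79.  90.] [720. -50. 101.]
-50 [716. -45.  89.] [720. -21.  97.]
scene [589.97 -94.72 120.     1.49]
side 763
-260 [ 480. -260.   60.] [ 720. -230.  232.]
-230 [ 651. -230.   64.] [ 720. -207.  103.]
-200 [ 718. -198.   94.] [ 720. -172.  101.]
-170 [ 718. -167.   91.] [ 720. -143.   97.]
-140 [ 718. -138.   88.] [ 720. -114.   95.]
-110 [ 718. -103.   93.] [720. -83. 104.]
-80 [718. -79.  89.] [720. -58. 101.]
-50 [719. -49.  86.] [720. -21.  99.]Traceback (most recent call last):
  File "<stdin>", line 12, in <module>
    return _wrapfunc(a, 'round', decimals=decimals, out=out)
    return _wrapit(obj, method, *args, **kwds)
    result = getattr(arr, method)(*args, **kwds)
TypeError: unsupported operand type(s) for *: 'NoneType' and 'float'
```

```bash
python3 -m inch '{"grip":[1,1,1,1,1,1,1],"travel":[[-2,-6,-2],[-4,-12,-5],[-5.75,-17.84,-8.5],[-5.75,-17.84,-8.5],[-5.75,-17.84,-8.5],[-5.75,-17.84,-8.5],[-5.75,-17.84,-8.5]],"turn":[[0,0,0],[0,0,0],[0,0,0],[0,0,0],[0,0,0],[0,0,0],[0,0,0]]}' 20
python3 - <<'E'
from h import *
im,d,c=snap('wrist','wrist6.png'); print(fitcirc(im,c,28,589,-97,31.5,6,False,greensc))
E
```

```text
clock: 11.58
eef_pos: [590.0, -93.8, 66.6]
eef_rot: [3.142, 0.005, -3.139]
wrist_force: [0.2, -0.5, 0.3]
finger_gap: 94.2
(np.float64(590.6658412936044), np.float64(-96.58106747521542), 120, np.float64(1.489163989539473))
```

View pics/wrist6.png

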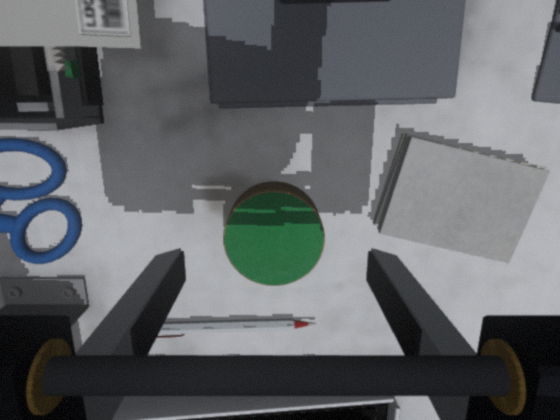

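The green roll at (274,238) lies between the fingers, and the pen and cards are clear. Go down and grip.

```bash
python3 -m inch '{"grip":[1,1,1,1,1],"travel":[[-0.05,-0.13,-4],[-0.05,-0.13,-6.15],[-0.05,-0.13,-6.15],[-0.05,-0.13,-6.15],[-0.05,-0.13,-6.15]],"turn":[[0,0,0],[0,0,0],[0,0,0],[0,0,0],[0,0,0]]}' 25
python3 -m inch '{"grip":[-1,-1,-1,-1,-1,-1],"travel":[[0,0,0],[0,0,0],[0,0,0],[0,0,0],[0,0,0],[0,0,0]],"turn":[[0,0,0],[0,0,0],[0,0,0],[0,0,0],[0,0,0],[0,0,0]]}' 25
```

```text
clock: 12.25
eef_pos: [590.0, -95.3, 6.2]
eef_rot: [-3.141, 0.006, -3.14]
wrist_force: [0.6, -0.1, 0.6]
finger_gap: 94.0
clock: 13.0
eef_pos: [590.1, -95.4, 6.3]
eef_rot: [-3.141, 0.006, -3.14]
wrist_force: [-0.5, -0.7, 2.8]
finger_gap: 62.4
```

```bash
python3 -m inch '{"grip":[-1,-1,-1,-1,-1,-1,-1,-1,-1,-1],"travel":[[0,0,3],[1,3,6],[3,9,6],[5,14,6],[7,20,6],[9,25,6],[9.43,28.8,6],[9.43,28.8,5],[9.43,28.8,3],[9.43,28.8,3]],"turn":[[0,0,0],[0,0,0],[0,0,0],[0,0,0],[0,0,0],[0,0,0],[0,0,0],[0,0,0],[0,0,0],[0,0,0]]}' 25
```

```text
clock: 14.25
eef_pos: [683.2, 191.1, 33.5]
eef_rot: [-3.14, 0.002, -3.141]
wrist_force: [-0.9, -0.1, -1.2]
finger_gap: 62.3
```

```bash
python3 -m inch '{"grip":[-1,-1,-1,-1,-1,-1],"travel":[[0.12,0.15,-1],[0.12,0.15,-1.9],[0.12,0.15,-2.3],[0.12,0.15,-2.3],[0.12,0.15,-2.3],[0.12,0.15,-2.3]],"turn":[[0,0,0],[0,0,0],[0,0,0],[0,0,0],[0,0,0],[0,0,0]]}' 25
```

```text
clock: 15.0
eef_pos: [684.4, 192.6, 10.5]
eef_rot: [-3.14, 0.002, -3.141]
wrist_force: [-0.1, 0.3, -0.3]
finger_gap: 62.2
```

```bash
python3 -m inch '{"grip":[1,1,1,1,1],"travel":[[0,0,0],[0,0,0],[0,0,0],[0,0,0],[0,0,0]],"turn":[[0,0,0],[0,0,0],[0,0,0],[0,0,0],[0,0,0]]}' 25
python3 -m inch '{"grip":[1,1,1,1,1,1,1],"travel":[[0,0,5],[0,0,11],[0,0,15],[0,0,15],[3,-4,15],[3,-4,15],[3,-4,15]],"turn":[[0,0,0],[0,0,0],[0,0,0],[0,0,0],[0,0,0],[0,0,0],[0,0,0]]}' 25
python3 - <<'E'
from h import *
snap('wrist','wrist7.png');snap('side','side7.png');snap('scene','scene7.png')
for n in ['scene','side','wrist']:
    im,d,c=load(n); f=lambda t:np.round(t,2) if t else None
    print(n,'green',f(fitcirc(im,c,32,684,192,31.5,6,False,greensc)),'mat',f(fitcirc(im,c,4,684,192,44,5)), 'red',f(fitcirc(im,c,32,567,152,26.5,6,False,redsc)),'mat',f(fitcirc(im,c,4,567,151,33,5)))
    a=rectify(im,c,4,520,740,100,260,0.4); cv2.imwrite(f'pics/r7_{n}.png',a[:,:,::-1])
cv2.imwrite('pics/r7.png',cv2.resize(np.hstack([cv2.imread(f'pics/r7_{n}.png') for n in ['scene','side','wrist']]),(800,366)))
E
```

```text
clock: 15.62
eef_pos: [684.4, 192.6, 10.5]
eef_rot: [-3.14, 0.002, -3.141]
wrist_force: [-0.6, -0.0, -0.1]
finger_gap: 93.7
clock: 16.5
eef_pos: [714.0, 152.8, 159.3]
eef_rot: [-3.14, 0.001, -3.141]
wrist_force: [-0.3, 0.6, -0.1]
finger_gap: 94.0
scene green [684.06 192.46 119.     1.39] mat [6.8242e+02 1.9066e+02 1.0200e+02 5.1000e-01] red [567.52 152.44 120.     1.34] mat [5.6537e+02 1.4951e+02 9.4000e+01 4.3000e-01]
side green [682.5  191.71  85.     0.7 ] mat [6.8415e+02 1.9332e+02 1.1700e+02 6.7000e-01] red [567.23 152.02 120.     1.44] mat [5.6676e+02 1.5164e+02 1.1400e+02 5.3000e-01]
wrist green [685.21 191.2  120.     1.49] mat [6.8509e+02 1.9144e+02 1.2000e+02 5.2000e-01] red [5.6699e+02 1.5078e+02 7.2000e+01 5.1000e-01] mat [5.6775e+02 1.5078e+02 7.7000e+01 2.7000e-01]
```

View pics/r7.png

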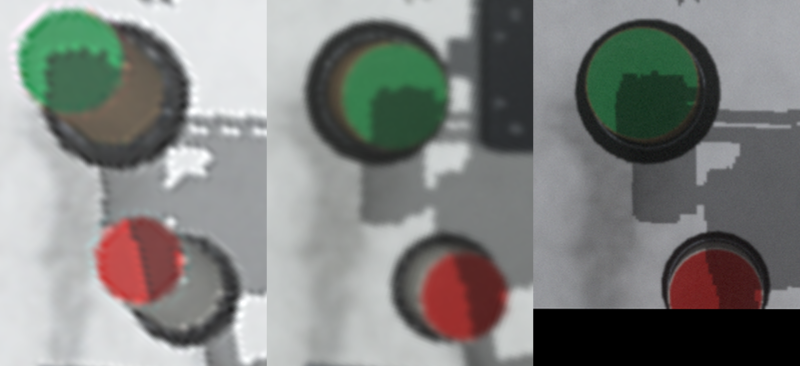

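View pics/wrist7.png

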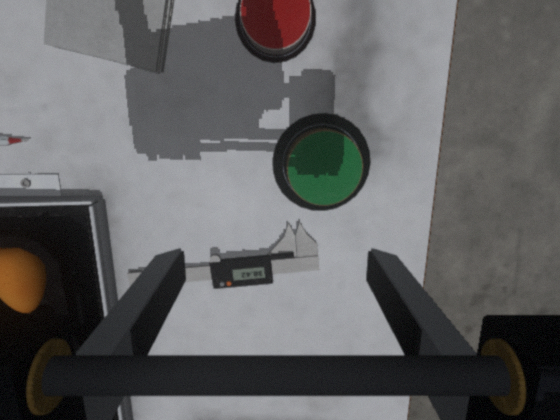

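Both rolls stand on their mats. In the closest view, the wrist, the green roll is 0.1/-0.2 mm off centre and the red under 1 mm. Next the cards: turn the jaws across their 65 mm side.

```bash
python3 -m inch '{"grip":[1,1,1,1,1,1,1,1,1,1],"travel":[[-3,-3,0],[-6,-6,0],[-10,-9,0],[-14.6,-13.1,0],[-14.6,-13.1,0],[-14.6,-13.1,0],[-14.6,-13.1,0],[-14.6,-13.1,0],[-14.6,-13.1,0],[-14.6,-13.1,0]],"turn":[[0,0,-10],[0,0,-20],[0,0,-30],[0,0,-40],[0,0,-50],[0,0,-60],[0,0,-70],[0,0,-80],[0,0,-90],[0,0,-100]]}' 25
python3 - <<'E'
from h import *
im,d,c=snap('wrist','wrist8.png');P=cloud(d,c); snap('side','side8.png')
m=(P[...,0]>510)&(P[...,0]<640)&(P[...,1]>-60)&(P[...,1]<90)&(P[...,2]>18)&(P[...,2]<24)
nn,lab=cv2.connectedComponents(m.astype(np.uint8)); k=np.argmax(np.bincount(lab[lab>0])); q=P[lab==k]
print(cv2.minAreaRect(q[:,:2].astype(np.float32)), np.median(q[:,2]), q[:,:2].mean(0))
E
```

```text
clock: 17.9
eef_pos: [567.8, 23.2, 160.5]
eef_rot: [-3.141, 0.002, 1.393]
wrist_force: [-0.5, -1.1, 0.6]
finger_gap: 93.8
((568.403076171875, 19.924335479736328), (88.44776153564453, 62.35592269897461), 76.67473602294922) 21.07630441897615 [568.9673728   21.78509377]
```

View pics/wrist8.png

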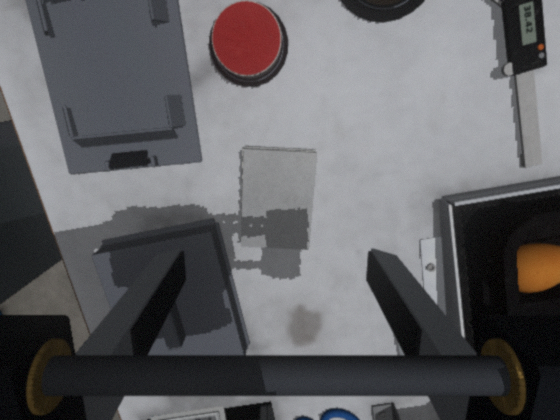

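Cards at wrist (277,197), nearly centred between the fingers, and the lid corner is clear. Align and go down.

```bash
python3 -m inch '{"grip":[1,1,1,1,1,1,1,1],"travel":[[0.1,-0.15,-5],[0.1,-0.15,-10],[0.1,-0.15,-13],[0.1,-0.15,-15],[0.1,-0.15,-15.6],[0.1,-0.15,-15.6],[0.1,-0.15,-15.6],[0.1,-0.15,-15.6]],"turn":[[0,0,-2.7],[0,0,-2.7],[0,0,-2.7],[0,0,-2.7],[0,0,-2.7],[0,0,-2.7],[0,0,-2.7],[0,0,-2.7]]}' 25
python3 -m inch '{"grip":[-1,-1,-1,-1,-1,-1],"travel":[[0,0,0],[0,0,0],[0,0,0],[0,0,0],[0,0,0],[0,0,0]],"turn":[[0,0,0],[0,0,0],[0,0,0],[0,0,0],[0,0,0],[0,0,0]]}' 25
```

```text
clock: 19.0
eef_pos: [569.2, 21.6, 5.2]
eef_rot: [3.141, 0.002, 1.35]
wrist_force: [0.5, 0.6, 0.8]
finger_gap: 93.8
clock: 19.75
eef_pos: [569.2, 21.6, 5.2]
eef_rot: [3.141, 0.002, 1.35]
wrist_force: [0.1, -0.3, 1.4]
finger_gap: 65.0
```

```bash
python3 - <<'E'
from h import *
# tub pose from rectified plane: plate edges. fit by points clouds/edges
for n in ['scene','side','wrist']:
    im,d,c=load(n)
    a=rectify(im,c,4,370,540,50,260,0.4); cv2.imwrite(f'pics/tub_{n}.png',a[:,:,::-1])
a=np.hstack([cv2.imread(f'pics/tub_{n}.png') for n in ['scene','side']]); print(a.shape)
cv2.imwrite('pics/tub_a.png',cv2.resize(a,(800,int(a.shape[0]*800/a.shape[1]))))
E
```

```text
(425, 1050, 3)
```

View pics/tub_a.png

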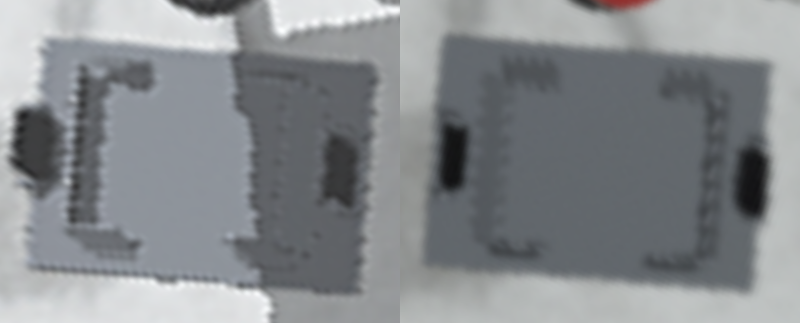

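Cards gripped at 65.0 mm. Carry them over the tub, centre about (453.6,155.8), yaw -4.7°.

```bash
python3 -m inch '{"grip":[-1,-1,-1,-1,-1,-1,-1,-1,-1,-1],"travel":[[0,0,4],[0,0,8],[-3,4,8],[-6,8,8],[-9,11,8],[-11.56,13.42,7],[-11.56,13.42,6],[-11.56,13.42,4.5],[-11.56,13.42,4.5],[-11.56,13.42,4.5]],"turn":[[0,0,0],[0,0,0],[0,0,4],[0,0,8],[0,0,8],[0,0,8],[0,0,8],[0,0,8],[0,0,8],[0,0,8]]}' 25
python3 - <<'E'
from h import *
snap('wrist','wrist9.png');snap('side','side9.png');snap('scene','scene9.png')
a=cv2.imread('pics/side9.png')[230:370,260:420]; b=cv2.imread('pics/scene9.png')[110:250,100:260]
cv2.imwrite('pics/z9.png',cv2.resize(np.hstack([a,b]),(800,350),interpolation=cv2.INTER_CUBIC))
E
```

```text
clock: 21.0
eef_pos: [454.0, 155.4, 50.2]
eef_rot: [-3.142, 0.002, 1.489]
wrist_force: [-0.4, 0.3, -1.5]
finger_gap: 64.9
```

View pics/wrist9.png

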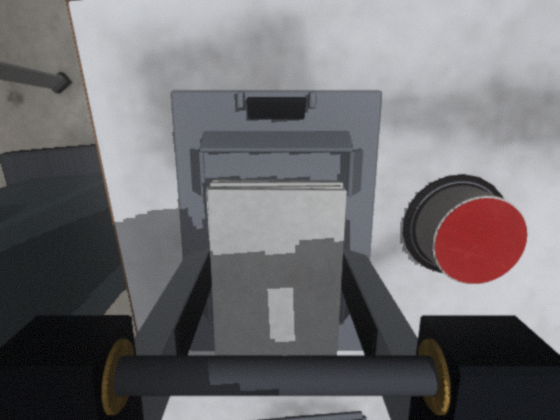

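View pics/z9.png

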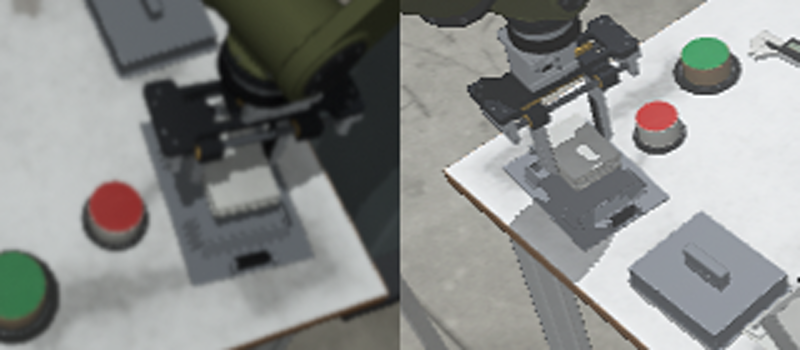

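The wrist picture shows the cards (207–345 px) centred laterally in the rim (192–360) and parallel to the plate. Check the lengthwise margin, then lower.

```bash
python3 - <<'E'
from h import *
im,d,c=load('wrist'); P=cloud(d,c)
print('card far top edge', toplane([[276,184]],c,66), 'z near', P[195:200,270:280,2].mean())
print('rim far top inner row150',toplane([[276,150],[276,133]],c,19),'plate far edge',toplane([[276,91]],c,4), 'catch', toplane([[276,98]],c,21))
E
```

```text
card far top edge [[458.06873236 200.10978725]] z near 66.17349719439274
rim far top inner row150 [[458.91616531 209.3668801 ]
 [459.68846027 218.59294293]] plate far edge [[461.57658091 240.87241634]] catch [[461.21512481 236.86780308]]
```

```bash
python3 -m inch '{"grip":[-1,-1,-1,-1,-1,-1,-1],"travel":[[-0.03,-0.1,-1.5],[-0.03,-0.1,-3],[-0.03,-0.1,-4.0],[-0.03,-0.1,-4.05],[-0.03,-0.1,-4.05],[-0.03,-0.1,-4.05],[-0.03,-0.1,-4.05]],"turn":[[0,0,0],[0,0,0],[0,0,0],[0,0,0],[0,0,0],[0,0,0],[0,0,0]]}' 25
```

```text
clock: 22.02
eef_pos: [453.7, 154.7, 10.2]
eef_rot: [3.141, 0.001, 1.489]
wrist_force: [-0.1, -0.0, -2.2]
finger_gap: 64.9
```

```bash
python3 -m inch '{"grip":[1,1,1,1,1],"travel":[[0,0,0],[0,0,0],[0,0,0],[0,0,0],[0,0,0]],"turn":[[0,0,0],[0,0,0],[0,0,0],[0,0,0],[0,0,0]]}' 25
python3 -m inch '{"grip":[1,1,1,1,1,1,1,1,1],"travel":[[0,0,5],[0,0,10],[0,-3,13],[0,-9,13],[0,-15,13],[-0.15,-21.8,13],[-0.15,-21.8,13],[-0.15,-21.8,13],[-0.15,-21.8,13]],"turn":[[0,0,0],[0,0,0],[0,0,2],[0,0,6],[0,0,6],[0,0,6],[0,0,6],[0,0,6],[0,0,6]]}' 25
python3 - <<'E'
from h import *
im,d,c=snap('wrist','wrist10.png');P=cloud(d,c); im2,_,_=snap('side','side10.png'); snap('scene','scene10.png')
m=(P[...,0]>400)&(P[...,0]<500)&(P[...,1]>-120)&(P[...,1]<0)&(P[...,2]>42)&(P[...,2]<52)
q=P[m]; print(len(q),cv2.minAreaRect(q[:,:2].astype(np.float32)),np.median(q[:,2]))
m=(P[...,0]>370)&(P[...,0]<540)&(P[...,1]>-160)&(P[...,1]<30)&(P[...,2]>23)&(P[...,2]<31)
q=P[m]; print(len(q),cv2.minAreaRect(q[:,:2].astype(np.float32)),np.median(q[:,2]))
a=cv2.imread('pics/side10.png')[230:370,260:420]; b=cv2.imread('pics/scene10.png')[110:250,100:260]
cv2.imwrite('pics/z10.png',cv2.resize(np.hstack([a,b]),(800,350),interpolation=cv2.INTER_CUBIC))
E
```

```text
clock: 22.65
eef_pos: [453.7, 154.7, 10.2]
eef_rot: [3.141, 0.001, 1.489]
wrist_force: [-0.4, 0.6, 0.9]
finger_gap: 94.1
clock: 23.78
eef_pos: [452.3, -62.2, 140.1]
eef_rot: [3.141, 0.001, 1.595]
wrist_force: [0.2, -0.7, -1.2]
finger_gap: 94.2
1382 ((452.7535705566406, -64.38568878173828), (13.7418794631958, 59.479278564453125), 0.9487007260322571) 46.388853957624434
20813 ((452.540771484375, -64.74462890625), (111.28864288330078, 135.75479125976562), 1.3148739337921143) 26.645304020710796
```

View pics/wrist10.png

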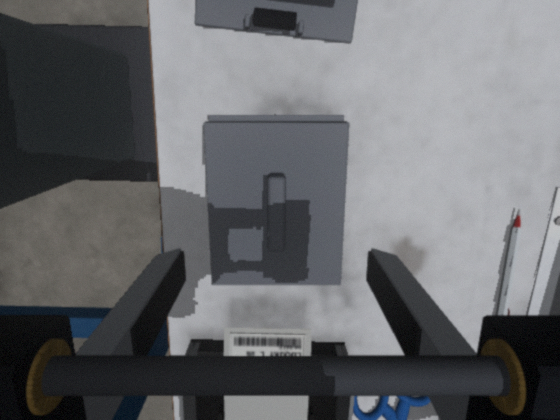

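View pics/z10.png

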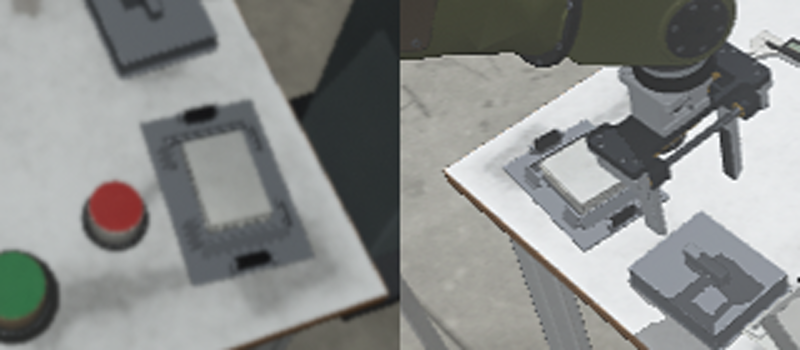

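The cards lie flat inside the rim in both views. The lid handle is at (452.8,-64), yaw about 1.2°, within the aligned jaws. Go down on it and grip firmly.

```bash
python3 -m inch '{"grip":[0,0,0,0,0,0],"travel":[[0.05,-0.12,-5],[0.05,-0.12,-9],[0.05,-0.12,-10.5],[0.05,-0.12,-10.9],[0.05,-0.12,-10.9],[0.05,-0.12,-10.9]],"turn":[[0,0,0],[0,0,0],[0,0,0],[0,0,0],[0,0,0],[0,0,0]]}' 50
python3 -m inch '{"grip":[-1,-1,-1,-1,-1,-1],"travel":[[0,0,0],[0,0,0],[0,0,0],[0,0,0],[0,0,0],[0,0,0]],"turn":[[0,0,0],[0,0,0],[0,0,0],[0,0,0],[0,0,0],[0,0,0]]}' 50
```

```text
clock: 24.68
eef_pos: [453.4, -63.7, 32.3]
eef_rot: [3.139, 0.002, 1.596]
wrist_force: [0.2, 0.4, -0.2]
finger_gap: 47.3
clock: 25.42
eef_pos: [453.4, -63.7, 32.3]
eef_rot: [3.139, 0.002, 1.596]
wrist_force: [-1.1, -0.7, 2.3]
finger_gap: 13.5
```

```bash
python3 -m inch '{"grip":[-1,-1,-1,-1,-1,-1,-1,-1,-1,-1],"travel":[[0,0,4],[0,2,7],[0,7,7],[0,12,7],[0,17,7],[0.16,21.88,7],[0.16,21.88,6],[0.16,21.88,4.5],[0.16,21.88,4.5],[0.16,21.88,4.5]],"turn":[[0,0,0],[0,0,0],[0,0,-3],[0,0,-6],[0,0,-6],[0,0,-6],[0,0,-6],[0,0,-6],[0,0,-6],[0,0,-6]]}' 50
python3 - <<'E'
from h import *
snap('wrist','wrist11.png');snap('side','side11.png');snap('scene','scene11.png')
a=cv2.imread('pics/side11.png')[230:370,260:420]; b=cv2.imread('pics/scene11.png')[110:250,100:260]
cv2.imwrite('pics/z11.png',cv2.resize(np.hstack([a,b]),(800,350),interpolation=cv2.INTER_CUBIC))
E
```

```text
clock: 26.68
eef_pos: [455.2, 154.4, 77.3]
eef_rot: [3.139, 0.002, 1.49]
wrist_force: [0.5, -0.3, -1.4]
finger_gap: 13.6
```

View pics/wrist11.png

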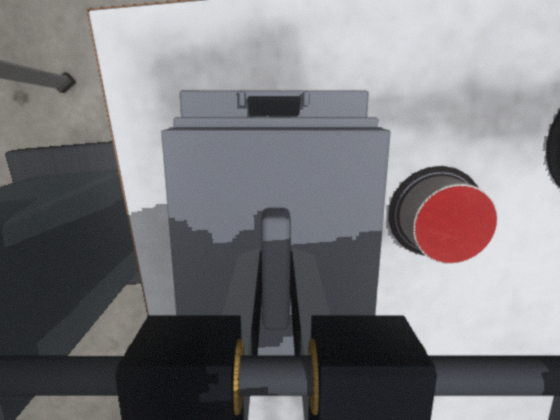

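View pics/z11.png

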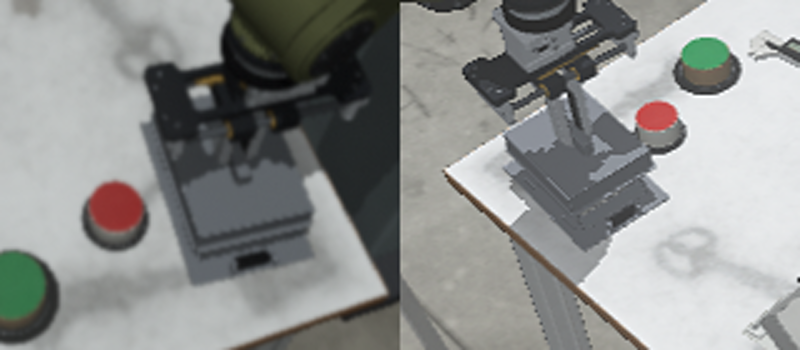

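The lid hangs parallel over the plate, with lid centre column 276 against plate 274.5. Check the lengthwise position, then lower.

```bash
python3 - <<'E'
from h import *
im,d,c=load('wrist'); P=cloud(d,c)
print(P[120:124,270:280].reshape(-1,3).mean(0),P[135:140,270:280].reshape(-1,3).mean(0))
print('plate mid far',toplane([[274.5,91]],c,4),'lid flange far',toplane([[276,117.5]],c,45+3),toplane([[276,117.5]],c,45),'dome far',toplane([[276,130]],c,72))
E
```

```text
[460.63797521 223.80518537  47.46683672] [460.11654195 217.66923195  71.66204677]
plate mid far [[462.06765897 240.68165013]] lid flange far [[461.61759797 225.84742453]] [[461.62092274 225.73738006]] dome far [[461.11095913 220.93113079]]
```

```bash
python3 -m inch '{"grip":[-1,-1,-1,-1,-1,-1,-1,-1],"travel":[[-0.05,0.1,-0.8],[-0.05,0.1,-1.6],[-0.05,0.1,-2.4],[-0.05,0.1,-3],[-0.05,0.1,-3.2],[-0.05,0.1,-3.2],[-0.05,0.1,-3.2],[-0.05,0.1,-3.2]],"turn":[[0,0,0],[0,0,0],[0,0,0],[0,0,0],[0,0,0],[0,0,0],[0,0,0],[0,0,0]]}' 50
```

```text
clock: 27.82
eef_pos: [454.9, 155.8, 45.9]
eef_rot: [3.138, 0.001, 1.49]
wrist_force: [0.4, -1.1, -0.3]
finger_gap: 13.6
```

No contact yet. Go down in small steps onto the catches.

```bash
python3 -m inch '{"grip":[-1,-1,-1,-1,-1],"travel":[[0,0,-0.15],[0,0,-0.3],[0,0,-0.35],[0,0,-0.35],[0,0,-0.35]],"turn":[[0,0,0],[0,0,0],[0,0,0],[0,0,0],[0,0,0]]}' 60
python3 -m inch '{"grip":[-1,-1,-1,-1,-1],"travel":[[0,0,-0.1],[0,0,-0.2],[0,0,-0.3],[0,0,-0.3],[0,0,-0.3]],"turn":[[0,0,0],[0,0,0],[0,0,0],[0,0,0],[0,0,0]]}' 60
```

```text
clock: 28.45
eef_pos: [455.1, 155.8, 42.5]
eef_rot: [3.137, 0.001, 1.49]
wrist_force: [-0.3, 0.2, 5.4]
finger_gap: 13.9
clock: 29.08
eef_pos: [454.9, 155.8, 39.2]
eef_rot: [3.138, 0.001, 1.49]
wrist_force: [-0.2, 0.9, -3.2]
finger_gap: 13.7
```

```bash
python3 -m inch '{"grip":[-1,-1,-1,-1,-1],"travel":[[0,0,-0.1],[0,0,-0.2],[0,0,-0.3],[0,0,-0.35],[0,0,-0.35]],"turn":[[0,0,0],[0,0,0],[0,0,0],[0,0,0],[0,0,0]]}' 60
python3 - <<'E'
from h import *
im,d,c=snap('wrist','wrist12.png');P=cloud(d,c); print('dome z',np.nanmedian(P[150:200,200:250,2]))
E
```

```text
clock: 29.7
eef_pos: [454.9, 155.8, 36.3]
eef_rot: [3.138, 0.002, 1.49]
wrist_force: [-4.2, -0.4, 8.9]
finger_gap: 13.2
dome z 30.580592509600137
```

View pics/wrist12.png

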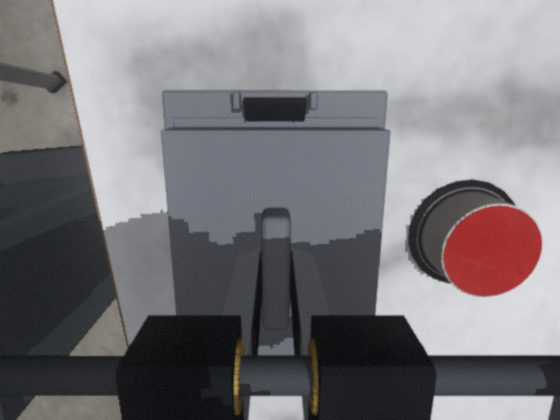

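Lid down: the tip is at the expected 36.3 mm and the dome reads 30.6 mm (31 expected). A slightly firmer press, to be sure both ends are under, then release and look.

```bash
python3 -m inch '{"grip":[-1,-1,-1,-1],"travel":[[0,0,-0.08],[0,0,-0.12],[0,0,-0.12],[0,0,-0.12]],"turn":[[0,0,0],[0,0,0],[0,0,0],[0,0,0]]}' 60
python3 -m inch '{"grip":[0,0,0,0,0],"travel":[[0,0,0.1],[0,0,0.1],[0,0,0.1],[0,0,0.1],[0,0,0.1]],"turn":[[0,0,0],[0,0,0],[0,0,0],[0,0,0],[0,0,0]]}' 20
python3 -m inch '{"grip":[0,0,0,0,0,0],"travel":[[0,0,4],[0,0,8],[0,-5,12],[0,-9,14],[0,-9,14],[0,-9,14]],"turn":[[0,0,0],[0,0,0],[0,0,0],[0,0,0],[0,0,0],[0,0,0]]}' 20
python3 - <<'E'
from h import *
im,d,c=snap('wrist','wrist13.png');snap('side','side13.png');snap('scene','scene13.png')
for n in ['wrist','side','scene']:
    im,d,c=load(n);P=cloud(d,c); T=np.deg2rad(-4.6); R2=np.array([[np.cos(T),-np.sin(T)],[np.sin(T),np.cos(T)]])
    L=(P[...,:2]-[454.9,155.3])@R2; 
    for y in [-55,-40,-20,20,40,55]:
        for x in [-35,35]:
            m=(abs(L[...,0]-x)<8)&(abs(L[...,1]-y)<6)&(P[...,2]>15)&(P[...,2]<60); print(n,(x,y),np.round(np.median(P[m][:,2]),1) if m.any() else None,end=' ')
    print()
    print([(np.round(r['bbox']),round(r['p'],2)) for r in manip.look_for(n,'catch_l')])
a=cv2.imread('pics/side13.png')[230:370,260:420]; b=cv2.imread('pics/scene13.png')[110:250,100:260]
cv2.imwrite('pics/z13.png',cv2.resize(np.hstack([a,b]),(800,350),interpolation=cv2.INTER_CUBIC))
E
```

```text
clock: 30.25
eef_pos: [454.9, 155.8, 36.2]
eef_rot: [3.138, 0.002, 1.49]
wrist_force: [-8.5, -3.6, 20.3]
finger_gap: 13.4
clock: 30.88
eef_pos: [454.8, 155.8, 37.1]
eef_rot: [3.138, 0.002, 1.49]
wrist_force: [0.6, -0.1, 0.2]
finger_gap: 47.3
clock: 31.62
eef_pos: [454.7, 66.1, 176.7]
eef_rot: [3.139, 0.001, 1.49]
wrist_force: [0.5, -0.4, 0.1]
finger_gap: 47.0
wrist (-35, -55) 30.7 wrist (35, -55) 30.6 wrist (-35, -40) 30.7 wrist (35, -40) 30.7 wrist (-35, -20) 30.6 wrist (35, -20) 30.5 wrist (-35, 20) 30.6 wrist (35, 20) 30.6 wrist (-35, 40) 30.6 wrist (35, 40) 30.6 wrist (-35, 55) 30.6 wrist (35, 55) 30.5 
[(array([368.,  53., 438., 116.]), 0.66)]
side (-35, -55) 30.6 side (35, -55) 29.6 side (-35, -40) 30.1 side (35, -40) 30.8 side (-35, -20) 30.0 side (35, -20) 31.0 side (-35, 20) 30.2 side (35, 20) 30.7 side (-35, 40) 30.8 side (35, 40) 30.4 side (-35, 55) 30.7 side (35, 55) 31.3 
[(array([355., 330., 367., 338.]), 0.43), (array([305., 314., 320., 329.]), 0.17)]
scene (-35, -55) 30.5 scene (35, -55) 30.6 scene (-35, -40) 29.7 scene (35, -40) 29.4 scene (-35, -20) 30.7 scene (35, -20) 30.4 scene (-35, 20) 30.7 scene (35, 20) 30.5 scene (-35, 40) 31.4 scene (35, 40) 28.8 scene (-35, 55) 29.6 scene (35, 55) 29.7 
[]
```

View pics/wrist13.png

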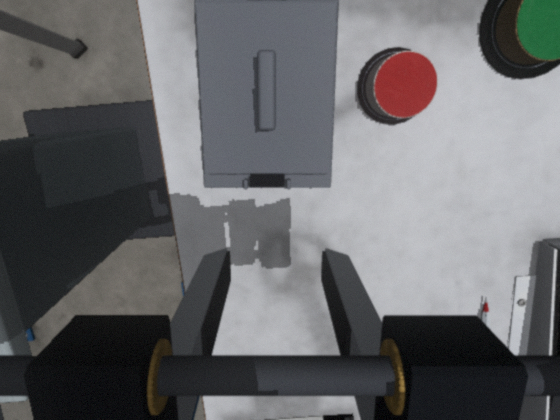

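View pics/z13.png

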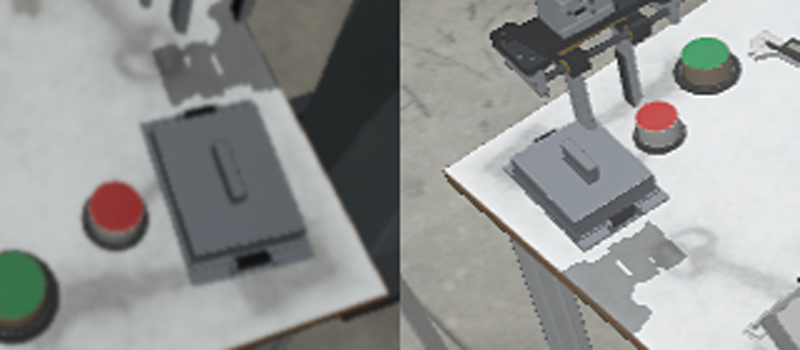

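The lid reads 30.6 mm all over, so it's level and home. One more view from above, showing both catches and the rolls.

```bash
python3 -m inch '{"grip":[0,0,0,0,0,0],"travel":[[0,5,5],[3,9,9],[3,9,9],[3,9,9],[3,9,9],[3,9,9]],"turn":[[0,0,0],[0,0,0],[0,0,0],[0,0,0],[0,0,0],[0,0,0]]}' 20
python3 - <<'E'
from h import *
im,d,c=snap('wrist','wrist14.png');snap('side','side14.png')
for n in ['wrist','side']:
    im,d,c=load(n)
    f=lambda t:np.round(t,2) if t else None
    print(n,'green',f(fitcirc(im,c,32,684,192,31.5,6,False,greensc)),'mat',f(fitcirc(im,c,4,684,192,44,5)), 'red',f(fitcirc(im,c,32,567,152,26.5,6,False,redsc)),'mat',f(fitcirc(im,c,4,567,151,33,5)))
im0,_,c0=load('wrist')
a=rectify(im0,c0,21,370,540,50,260,0.4); g=cv2.cvtColor(a,cv2.COLOR_RGB2GRAY)
cv2.imwrite('pics/c14.png',cv2.resize(a[:,:,::-1],(741,600)))
before=cv2.imread('pics/side10.png').astype(int); after=cv2.imread('pics/side14.png').astype(int)
for nm,(u0,v0,u1,v1) in {'+y':(350,325,375,342),'-y':(330,265,352,285)}.items():
    for k,q in (('before',before),('after',after)):
        m=q[v0:v1,u0:u1].sum(2)<150; ys,xs=np.where(m); print(nm,k,m.sum(),(xs.mean()+u0).round(1) if len(xs) else None,(ys.mean()+v0).round(1) if len(xs) else None)
E
```

```text
clock: 32.67
eef_pos: [484.4, 155.6, 266.1]
eef_rot: [3.14, 0.002, 1.49]
wrist_force: [0.7, -0.3, 0.2]
finger_gap: 46.8
wrist green [685.   190.87 120.     1.49] mat [6.8463e+02 1.9125e+02 1.2000e+02 4.7000e-01] red [568.27 150.51 120.     1.25] mat [5.6754e+02 1.5025e+02 1.2000e+02 2.8000e-01]
side green [683.96 192.34 120.     1.44] mat [6.8423e+02 1.9337e+02 1.2000e+02 5.2000e-01] red [567.5  152.17 120.     1.54] mat [566.65 151.77 120.     0.72]
+y before 65 360.7 333.7
+y after 65 360.8 333.6
-y before 55 339.7 275.7
-y after 42 339.3 274.9
```

View pics/wrist14.png

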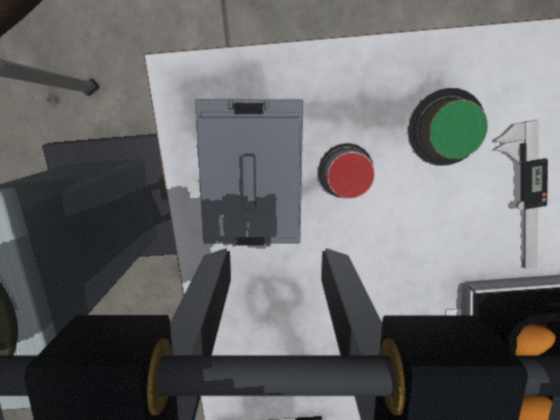

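View pics/c14.png

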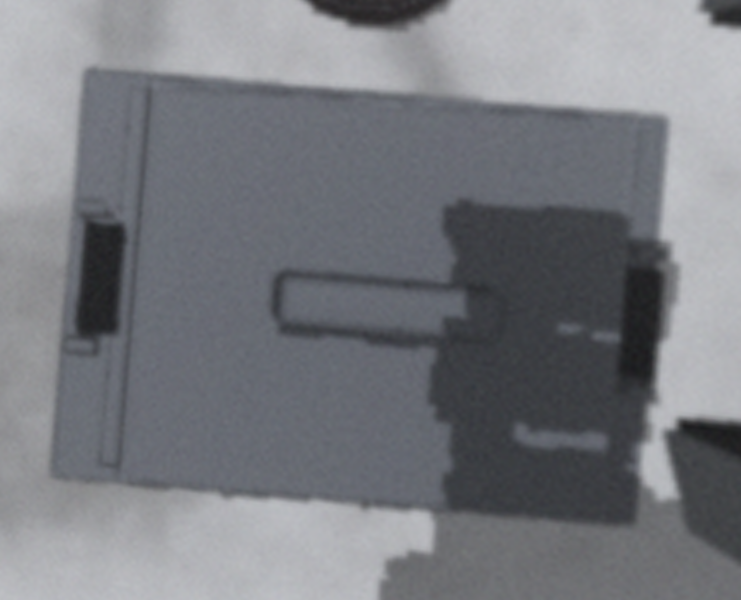

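The view shows both catches at (249,107) and (252,241), overlapping the lid flange and back at their original pixels. The lid is flat and both rolls are centred to within about 1 mm. Nothing is touching, so I hand it in.

```bash
python3 - <<'E'
from h import *
print(manip.sign_off(), manip.read_state()['clock'])
E
```

```text
the job is handed in; nothing more can be done
the job is handed in; nothing more can be done
```

The job is done and handed in at about 33 s of the 106 s allowed. The green-topped roll stands on the large mat and the red-topped roll on the small mat. The cards lie flat inside the tub's rim, and the lid is pressed home under both catches. I left the purple roll, the pen and the scissors alone.

- **Rolls:** in the last wrist-camera view, each roll is within about 0.8 mm of its mat's centre; the side view says within about 1.1 mm. The scene camera disagreed, putting the rolls about 2.5–3.5 mm off centre. I trusted the closer views, because the scene camera's pixels are coarse (about 2 mm) and part of each mat is hidden behind its roll.
- **Lid:** in the wrist view the dome top reads 30.6 mm at all 12 points I measured, against about 31 mm expected at home. The side and scene cameras agree within 1–2 mm. I pressed with about 20 N at the end.
- **Catches:** the +y catch is back at its original pixels. The -y one is within 1 pixel and partly hidden by the lid in the side view. From above, both overlap the lid's flange. I had no direct reading of the catch joints.

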